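# Put away two jars by size and book them in

## Robot

A 6-joint arm with a two-finger parallel gripper is mounted at the origin on the work surface. World frame = base frame: x ahead of the robot, y to its left, z up, the work surface at z = 0. Lengths are in m, angles in rad, forces in N, time in s.
With the tool pointing down it reaches from about 0.275 to 0.775 m from the base axis. Payload 14.6 kg.
Tool frame: the origin (TCP) lies at the very end of the fingers, on their centre line; the grasp point (between the pads) lies 19 mm behind it; z points along the fingers, y is the line along which they close (so a half turn about z gives the same grasp; the last joint's range is limited). The gripper opens to 85 mm and grips with 20 to 120 N. Pads are 22 mm wide; open, the fingers measure 114 mm over their backs; the gripper's body (76 mm by 85 mm) begins 54 mm behind the grasp point. The pads swing forward as they close: fully open they stand 13 mm farther back than shut.
Start: joints at [1.076, 0.263, -0.048, 1.259, 0, 1.415], TCP at [0.175, 0.495, 0.231] pointing down, gripper open.
Joint ranges: [-2.65, 2.65], [-0.89, 1.7], [-1.18, 1.37], [-2.13, 2.11], [-1.35, 1.29], [-3.14, 3.14]. Speed limits (rad/s): [1.89, 1.89, 2.57, 2.79, 3.14, 3.14].

## Interface

Orientations are given as a unit quaternion [x, y, z, w].
In Python, from workcell import arm gives the robot as it stands.
- The arm moves only by the shell command python3 -m handwheel 'ROWS' [FORCE]. ROWS is JSON, a list that holds one entry, the list of rows, each a list of 7 numbers: the turn, a rotation vector about the tool's x, y, z in degrees, then the shift along the tool's x, y, z in cm, then the opening in per cent of the stroke, from 0 (shut) to 100 (fully open). In form: [[[rx, ry, rz, x, y, z, claw], ...]]. A call has 1 to 5 rows; each row shifts and turns the commanded pose from where the row before left it, along the tool's axes as they then stand; what a row does not reach is not made up. A row lasts 1/10 s, in which the tool goes at most 50 mm and 8.59 degrees, less where a joint would pass 70% of its speed; a pose out of reach is approached as far as the arm can. A call with a gripper value outside its range is refused whole. The fingers move at their own pace and stop on an object; FORCE is the grip in N (left out, the last holds). Time passes only in rows, so rows that do not move let the fingers close. It gives the time, the measured TCP pose, the force, the opening and the grip force at its end, in the units of the state.
- arm.get_state(): the state, without advancing time (a new reading comes with each control period).
- arm.get_image(name): name is "side" or "top"; returns (picture, depth): 384x512x3 uint8, blue, green, red; 384x512 float32, m along the optical axis (not along the pixel's ray), 0 where there is no reading.
- arm.camera_params(name): a dict with "vfov" (degrees; the focal length in pixels is half the picture's height over the tangent of half this angle, whatever the lens; pixels are square), "cx", "cy" (the principal point, pixels), "dist_coeffs" ([k1, k2, p1, p2, k3] as OpenCV has them; the pictures are not rectified), "R" (3x3) and "t" (3): a world point X has camera coordinates R X + t. Camera axes: x right, y down, z forward; pixel columns grow to the right and rows downward; lengths in m; the calibration is good to about 2 mm. A picture is of the moment at which its call begins. camera_params takes no time and is no camera call.
- arm.sign_off(): hands the job in; it is judged then, once.
The state is a dict: "clock": time; "q": joint angles; "joint_vel": joint speeds; "effort": joint torques, N m; "eef_pos": TCP position; "orientation": TCP orientation; "wrist_force": force on the tool from outside, world axes, zero at the start; "wrist_torque": the same for the moment, N m; "finger_gap": opening from 0.0 (shut) to 1.0 (fully open); "grasp_force": force on a finger pad.
Only numpy, scipy, OpenCV 4.12 (cv2) and the standard library are available. Lean on these libraries where they do the work, as an engineer would, in place of code of your own. Each camera call takes 0.05 s, during which the arm holds its last target. There are 200 camera calls.

## Task

Put the two loose jars away upright in the rows for their size, the small one in the narrow trough and the large one in the wide trough, setting them down rather than dropping them. Then book them in on the terminal: press the square key, then the small round key, then the wide bar key, each fully in and let out again before the next, without pressing the large round key. Leave the other things where they are.

Things in the scene. Friction and masses are not known exactly. Their poses are not given: they have to be found in the camera images.
- small_jar: the small closed jar that came in: amber glass, paper label, brass lid; 44 mm across, 72 mm tall, about 130 g. Origin: centre of its underside; z up. It stands loose on the table, somewhere between the terminal and the rows; grip it round its body
- large_jar: the large closed jar that came in, a look-alike: 58 mm across, 96 mm tall, about 260 g. Origin: centre of its underside; z up. Loose on the table
- narrow_row: fixed low aluminium trough for the small jars, 220 long (x) x 66 wide (y) x 22 mm high, walls and floor 5 mm thick (inside 210 x 56 mm, inner floor at z = 5 mm). Its x axis runs along the row, away from the robot; origin: centre of its underside. Another small jar already stands in its far (+x) half; the near (-x) half is free. The two rows may stand in either order
- wide_row: the same trough for the large jars, 220 x 82 x 22 mm, walls and floor 5 mm (inside 210 x 72 mm). Axes and origin as for the narrow row. Another large jar already stands in its far (+x) half; the near half is free
- small_mate: the small jar already in the narrow row, 44 mm across, 72 mm tall; origin: centre of its underside. Leave it
- large_mate: the large jar already in the wide row, 58 mm across, 96 mm tall; origin: centre of its underside. Leave it
- terminal: fixed grey stock terminal, 240 mm wide (y); origin: centre of its underside, z up; its front faces its -x, roughly towards the robot. Its flat key panel rises away from the robot at 35 degrees to the table and carries one row of four white keys along y; the middle of the row, on the panel surface, is at x = -20, z = 62 mm
- display_edge (a point): middle of the lower front edge of the terminal's display, which overhangs the panel (terminal frame: x -8 to 90, z 130 to 195 mm, all 240 mm of the width). A gripper pointing straight down has no room over the keys; come in along the keys' axis, tilted about 35 degrees
- key_square_top (a point): centre of the top face of the square key, 26 x 26 mm, the first from the left as seen by the robot, centred 78 mm left (+y) of the panel's middle. The top stands 10 mm proud of the panel when the key is out. The point's z axis is the panel's outward normal; its y axis runs along the row of keys
- key_square (a joint): travel of that key (square), m: 0 fully out, 0.006 fully in; it is pushed in along the panel's normal, against a spring of about 1.2 N at first touch and 4.8 N fully in, and springs back when let go
- key_big_round_top (a point): centre of the top face of the large round key, 32 mm across, second from the left, 30 mm left of the middle; not to be pressed. The top stands 10 mm proud of the panel when the key is out. The point's z axis is the panel's outward normal; its y axis runs along the row of keys
- key_big_round (a joint): travel of that key (big round), m: 0 fully out, 0.006 fully in; it is pushed in along the panel's normal, against a spring of about 1.2 N at first touch and 4.8 N fully in, and springs back when let go
- key_small_round_top (a point): centre of the top face of the small round key, 18 mm across, third from the left, 18 mm right (-y) of the middle. The top stands 10 mm proud of the panel when the key is out. The point's z axis is the panel's outward normal; its y axis runs along the row of keys
- key_small_round (a joint): travel of that key (small round), m: 0 fully out, 0.006 fully in; it is pushed in along the panel's normal, against a spring of about 1.2 N at first touch and 4.8 N fully in, and springs back when let go
- key_bar_top (a point): centre of the top face of the wide bar key, 48 mm wide and 18 mm high on the panel, last on the right, 74 mm right of the middle. The top stands 10 mm proud of the panel when the key is out. The point's z axis is the panel's outward normal; its y axis runs along the row of keys
- key_bar (a joint): travel of that key (bar), m: 0 fully out, 0.006 fully in; it is pushed in along the panel's normal, against a spring of about 1.2 N at first touch and 4.8 N fully in, and springs back when let go
- oil_bottle: green bottle, 68 mm across, 210 mm tall, at the back of the table; a bystander; origin: centre of its underside
- tin: yellow tin, 96 mm across, 120 mm tall, on the left; a bystander; origin: centre of its underside
- sauce_bottle: amber bottle, 60 mm across, 190 mm tall, at the back; a bystander; origin: centre of its underside
- mug: white mug on the right; a bystander; origin: centre of its underside
- marker: black marker, 14 mm thick and 130 mm long, lying on the right; a bystander; origin: centre of its underside
- spoon: steel spoon, 150 mm long, lying flat on the table between the two incoming jars (origin on its underside); a bystander
Not all that is in view belongs to the job. What is shaped like the wide_row but brown or purple is not meant.

How it is judged:
By the outcome, as a careful person would: the job done as asked, in the order asked, and still so for the second after the job is handed in, with the robot touching nothing.
It also fails if it takes over 67 s, if anything falls off the work surface, if the arm or the gripper's body presses on something with over 40 N, if the wrist force passes 120 N, or if a joint passes its speed limit or range.

## Working session

There is one attempt and no reset: what is moved stays moved. The work goes in short steps, Python scripts to look and compute and a shell command to move; the robot and the scene stay as the last step left them, time stands still between calls to the robot, and variables do not carry over. Pictures are saved under pics/ and viewed, at most 10 in all, crops included, and the job is handed in when it is done.

```bash
mkdir -p pics; cat > h.py <<'E'
import numpy as np, cv2, os
from workcell import arm
def grab(tag):
    o={}
    for n in("top","side"):
        im,d=arm.get_image(n); o[n]=(im,d); cv2.imwrite(f"pics/{tag}_{n}.png",im); np.savez(f"pics/{tag}_{n}.npz",im=im,d=d)
    return o
def cam(n):
    p=arm.camera_params(n); f=192/np.tan(np.radians(p["vfov"])/2)
    return np.array([[f,0,p["cx"]],[0,f,p["cy"]],[0,0,1]]),np.array(p["dist_coeffs"],float),np.array(p["R"]),np.array(p["t"])
def ray(n,uv):
    K,D,R,t=cam(n); x=cv2.undistortPoints(np.array(uv,float).reshape(-1,1,2),K,D).reshape(-1,2)
    d=np.c_[x,np.ones(len(x))]@R; return -R.T@t,d
def onz(n,uv,z):
    c,d=ray(n,uv); return c+d*((z-c[2])/d[:,2])[:,None]
def cloud(n,d):
    K,D,R,t=cam(n); v,u=np.mgrid[0:384,0:512]; x=cv2.undistortPoints(np.stack([u,v],-1).reshape(-1,1,2).astype(float),K,D).reshape(-1,2)
    P=(np.c_[x,np.ones(len(x))]*d.reshape(-1,1)-t)@R; P[d.ravel()==0]=np.nan; return P.reshape(384,512,3)
def proj(n,X):
    K,D,R,t=cam(n); return cv2.projectPoints(np.array(X,float).reshape(-1,1,3),cv2.Rodrigues(R)[0],t,K,D)[0].reshape(-1,2)
E
python3 - <<'E'
from h import *
o=grab("a")
for n in o: K,D,R,t=cam(n); print(n,K[0,0],D,(-R.T@t).round(3),R[2].round(3))
print(arm.get_state())
E
```

```text
top 371.6735936069445 [0.04205399 0.         0.         0.         0.        ] [ 0.325 -0.057  1.5  ] [ 0.131  0.013 -0.991]
side 457.6416563149632 [-0.07926112  0.          0.          0.          0.        ] [0.358 1.14  1.147] [ 0.087 -0.759 -0.646]
{'clock': 0.1, 'q': array([ 1.07568269e+00,  2.63498598e-01, -4.88536481e-02,  1.25938622e+00,
        1.56402671e-05,  1.41550770e+00]), 'joint_vel': array([-0.00100154,  0.00025612,  0.00198222,  0.00114716,  0.000854  ,
       -0.00033445]), 'effort': array([ 3.40397601e-03, -6.38578892e+01,  3.85063004e+01,  9.97208816e-03,
       -8.11770474e-05,  4.82936358e-06]), 'eef_pos': array([0.17487853, 0.49477372, 0.23086827]), 'orientation': array([ 1.69096101e-01,  9.85599456e-01, -4.43881869e-04, -1.57917108e-04]), 'wrist_force': array([0.60576358, 0.86292316, 0.02835018]), 'wrist_torque': array([-0.03413975, -0.00817743, -0.00947713]), 'grasp_force': 0.0, 'finger_gap': 1.0018935467465404}
```

View pics/a_top.png

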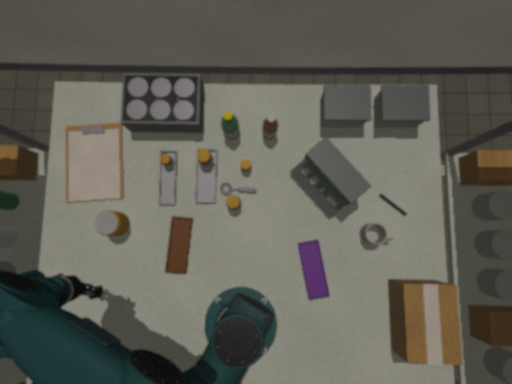

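View pics/a_side.png

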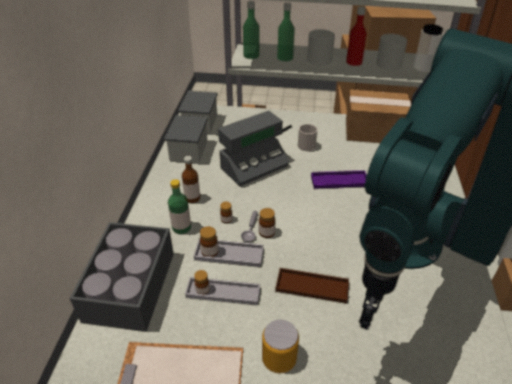

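Top view: small jar at (246,165) and large jar at (233,202), with the spoon between them. Narrow grey trough at (168,178) with its mate, wide grey trough at (206,176) with its mate. The brown (179,245) and purple (313,269) troughs are decoys. The terminal at (330,178) is yawed, with the display on its far side.

```bash
python3 - <<'E'
from h import *
im=np.load("pics/a_top.npz")["im"]; d=np.load("pics/a_top.npz")["d"]; P=cloud("top",d)
si=np.load("pics/a_side.npz")["im"]; Ps=cloud("side",np.load("pics/a_side.npz")["d"])
c=im[130:235,140:390]; cs=si[100:310,170:310]
a=cv2.resize(c,None,fx=3,fy=3,interpolation=2); b=cv2.resize(cs,None,fx=1.3,fy=1.3)
cv2.imwrite("pics/crop.png",np.vstack([a,np.pad(b,((0,0),(0,750-b.shape[1]),(0,0)))])[:600])
# jars: top-surface points by depth
for n,u,v,h in[("small",246,165,.072),("large",233,202,.096),("smate",166,159,.072),("lmate",205,156,.096)]:
    for Q,s in((P,"top"),(Ps,"side")):
        X=onz("top",[[u,v]],h)[0]
        m=(np.linalg.norm(Q[...,:2]-X[:2],axis=-1)<.05)&(abs(Q[...,2]-h)<.008)
        q=Q[m]; mn=q.min(0);mx=q.max(0)
        print(n,s,m.sum(),X.round(3),q.mean(0).round(4),((mn+mx)/2).round(4),(mx-mn).round(3))
# troughs: rim points
for n,uv in(("narrow",(168,185)),("wide",(206,185))):
    X=onz("top",[uv],.02)[0]
    for Q,s in((P,"top"),(Ps,"side")):
        m=(abs(Q[...,0]-X[0])<.16)&(abs(Q[...,1]-X[1])<.065)&(Q[...,2]>.013)&(Q[...,2]<.030)
        mm=m.astype(np.uint8); nl,L,st,_=cv2.connectedComponentsWithStats(mm,connectivity=8); k=1+st[1:,4].argmax()
        q=Q[(L==k)]; print(n,s,len(q),X.round(3),[(round(float(x),4)) for r in cv2.minAreaRect((q[:,:2]*1000).astype(np.float32)) for x in np.atleast_1d(r)],q[:,2].mean().round(4))
E
```

```text
small top 83 [ 0.612 -0.013  0.072] [ 0.6172 -0.011   0.0722] [ 0.6178 -0.0108  0.0717] [0.036 0.035 0.015]
small side 90 [ 0.612 -0.013  0.072] [ 0.6149 -0.0078  0.0707] [ 0.6149 -0.0116  0.071 ] [0.04  0.046 0.013]
large top 141 [0.463 0.033 0.096] [0.4676 0.0338 0.096 ] [0.4676 0.0335 0.0962] [0.047 0.046 0.014]
large side 150 [0.463 0.033 0.096] [0.4649 0.0389 0.0957] [0.4648 0.0359 0.0956] [0.048 0.055 0.014]
smate top 74 [0.632 0.301 0.072] [0.6333 0.3072 0.0753] [0.6326 0.3082 0.0723] [0.036 0.038 0.015]
smate side 137 [0.632 0.301 0.072] [0.6316 0.3103 0.0746] [0.6319 0.3084 0.0719] [0.04  0.041 0.016]
lmate top 124 [0.64  0.145 0.096] [0.6425 0.151  0.0995] [0.6431 0.1505 0.096 ] [0.048 0.051 0.016]
lmate side 169 [0.64  0.145 0.096] [0.6412 0.1563 0.0993] [0.6418 0.1542 0.096 ] [0.05  0.054 0.016]
narrow top 89 [0.536 0.301 0.02 ] [626.9368, 304.0252, 112.7465, 62.6869, 6.8257] 0.0206
narrow side 458 [0.536 0.301 0.02 ] [569.0734, 307.134, 71.2227, 221.2732, 89.9951] 0.0195
wide top 97 [0.538 0.149 0.02 ] [578.7183, 125.7208, 217.3223, 39.9107, 1.4705] 0.0204
wide side 423 [0.538 0.149 0.02 ] [577.6298, 151.948, 221.1724, 89.0913, 0.5481] 0.0195
```

View pics/crop.png

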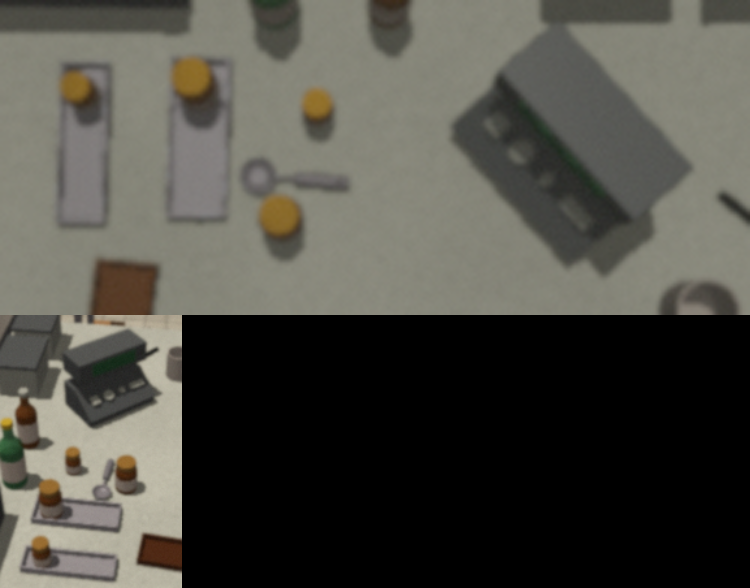

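The crop confirms the choice. The small-lidded jar right of the wide row (246,165) and the larger one below the spoon (233,202) are the loose jars, and the two grey troughs each hold one mate. Next I measure the keys and trough outlines.

```bash
python3 - <<'E'
from h import *
im=np.load("pics/a_top.npz")["im"]; si=np.load("pics/a_side.npz")["im"]
Pt=cloud("top",np.load("pics/a_top.npz")["d"]);Ps=cloud("side",np.load("pics/a_side.npz")["d"])
# troughs outline by colour in top: bluish-grey vs greenish table
for n,(x0,x1) in(("narrow",(150,185)),("wide",(188,224))):
    sub=im[140:215,x0:x1].astype(int); m=((sub[...,0]-sub[...,1])>-2).astype(np.uint8)
    m=cv2.morphologyEx(m,cv2.MORPH_CLOSE,np.ones((3,3))); nl,L,st,_=cv2.connectedComponentsWithStats(m); k=1+st[1:,4].argmax()
    v,u=np.nonzero(L==k); X=onz("top",np.c_[u+x0,v+140],.022)[:,:2]*1000
    r=cv2.minAreaRect(X.astype(np.float32)); print(n,len(u),r)
# edges by row: fine lines
# keys
lowx=0.07022
c0=[(496,123),(521,151),(546,180),(576,212)]; offs=[.078,.030,-.018,-.074]
def fit(pts,o):
    A=[];b=[]
    # p = m + o*(ydir); least squares on line
    o=np.array(o); M=np.c_[np.ones(len(o)),o]; s,_,_,_=np.linalg.lstsq(M,pts[:,:2],rcond=None)
    print(" mid",s[0].round(4),"ydir",s[1].round(3),np.linalg.norm(s[1]).round(3),"res",(pts[:,:2]-M@s).round(4).tolist(), "yaw",np.degrees(np.arctan2(-s[1][0],s[1][1])).round(2))
for n,I,(u0,v0,u1,v1) in(("top",im,(295,160,340,212)),("side",si,(226,145,292,183))):
    g=cv2.resize(cv2.cvtColor(I[v0:v1,u0:u1],6),None,fx=4,fy=4,interpolation=2)
    bg=cv2.medianBlur(g,61); m=(g.astype(int)-bg>18).astype(np.uint8)
    nl,L,st,ce=cv2.connectedComponentsWithStats(m)
    for k in range(1,nl):
        if st[k,4]>40:
            uv=(ce[k]+.5)/4-.5+[u0,v0]; print(n,uv.round(1),st[k,2:].tolist(),onz(n,[uv],lowx)[0].round(4))
t=onz("top",[(u/3+140,v/3+130) for u,v in c0],lowx); print(t.round(4)); fit(t,offs)
E
```

```text
narrow 545 ((567.495361328125, 303.8382568359375), (208.58865356445312, 57.16233444213867), 0.275094598531723)
wide 637 ((573.1876220703125, 151.113525390625), (208.3604278564453, 76.24113464355469), 1.5340741872787476)
top [298.5 162.2] [34, 29, 261] [ 0.6257 -0.2179  0.0702]
top [302.9 171.5] [14, 18, 138] [ 0.5887 -0.2352  0.0702]
top [311.6 181.7] [20, 18, 236] [ 0.5491 -0.2685  0.0702]
top [295.2 182.7] [7, 15, 78] [ 0.5444 -0.2052  0.0702]
top [320.3 210.7] [14, 9, 78] [ 0.4369 -0.301   0.0702]
side [285.6 150.8] [46, 46, 440] [ 0.4339 -0.3598  0.0702]
side [274.5 152.9] [42, 20, 554] [ 0.4769 -0.3395  0.0702]
side [229.8 160.5] [35, 53, 446] [ 0.6449 -0.2662  0.0702]
side [263.5 156.8] [17, 15, 172] [ 0.5174 -0.3075  0.0702]
side [253.5 161.1] [30, 32, 704] [ 0.5524 -0.2743  0.0702]
side [243.2 165.6] [29, 31, 595] [ 0.5879 -0.2406  0.0702]
side [290.3 163.5] [12, 13, 122] [ 0.4091 -0.2778  0.0702]
side [229.9 178.2] [40, 41, 518] [ 0.6255 -0.1578  0.0702]
side [258.8 181.5] [31, 10, 231] [ 0.5163 -0.1533  0.0702]
[[ 0.591  -0.2445  0.0702]
 [ 0.5545 -0.2766  0.0702]
 [ 0.517  -0.3084  0.0702]
 [ 0.4761 -0.3463  0.0702]]
 mid [ 0.5316 -0.2966] ydir [0.758 0.669] 1.011 res [[0.0002, -0.0001], [0.0002, -0.0], [-0.0009, 0.0003], [0.0005, -0.0001]] yaw -48.57
```

```bash
python3 -m handwheel '[[[0,0,8.5,0,0,0,100],[0,0,8.5,0,0,0,100],[0,0,8.5,0,0,0,100],[0,0,8.5,0,0,0,100],[0,0,8.5,0,0,0,100]]]' 40
python3 -m handwheel '[[[0,0,8.5,0,0,0,100],[0,0,8.5,0,0,0,100],[0,0,8.5,0,0,0,100],[0,0,2.5,0,0,0,100]]]'
python3 -m handwheel '[[[0,0,0,-3.6,3.15,0,100],[0,0,0,-3.6,3.15,0,100],[0,0,0,-3.6,3.15,0,100],[0,0,0,-3.6,3.15,0,100],[0,0,0,-3.6,3.15,0,100]]]'
```

```text
clock: 0.6
eef_pos: [0.1749, 0.4948, 0.231]
orientation: [0.517, 0.856, -0.0, 0.0]
wrist_force: [-0.8, -0.6, -0.6]
finger_gap: 1.001
grasp_force: 0.0
clock: 1.0
eef_pos: [0.1749, 0.4948, 0.231]
orientation: [0.709, 0.705, -0.0, 0.0]
wrist_force: [-0.6, 0.4, 0.1]
finger_gap: 1.0
grasp_force: 0.0
clock: 1.5
eef_pos: [0.3333, 0.3134, 0.2312]
orientation: [0.707, 0.707, -0.0, -0.0]
wrist_force: [0.2, 1.1, 0.1]
finger_gap: 1.002
grasp_force: 0.0
```

```bash
python3 -m handwheel '[[[0,0,0,-3.62,3.15,0,100],[0,0,0,-3.62,3.15,0,100],[0,0,0,-3.62,3.15,0,100],[0,0,0,-3.62,3.15,0,100],[0,0,0,-3.62,3.15,0,100]]]'
python3 -m handwheel '[[[0,0,0,-3.62,3.15,0,100],[0,0,0,-3.62,3.15,0,100],[0,0,0,-3.62,3.15,1,100],[0,0,0,-3.62,3.15,1,100],[0,0,0,0,0,4,100]]]'
python3 -m handwheel '[[[0,0,0,0,0,3,100],[0,0,0,0,0,0,100],[0,0,0,0,0,0,100]]]'
python3 - <<'E'
from h import *
grab("b"); s=np.load("pics/b_side.npz")["im"]; t=np.load("pics/b_top.npz")["im"]
f=lambda c:cv2.resize(c,(400,400),interpolation=2)
cv2.imwrite("pics/b.png",np.hstack([f(s[150:260,170:280]),f(t[110:220,190:300])]))
E
```

```text
clock: 2.0
eef_pos: [0.4911, 0.1323, 0.2312]
orientation: [0.707, 0.707, -0.0, -0.0]
wrist_force: [1.3, 1.1, -0.3]
finger_gap: 1.001
grasp_force: 0.0
clock: 2.5
eef_pos: [0.6216, -0.0152, 0.1726]
orientation: [0.708, 0.706, 0.002, 0.003]
wrist_force: [0.2, 0.3, -0.4]
finger_gap: 1.003
grasp_force: 0.0
clock: 2.8
eef_pos: [0.6161, -0.0104, 0.1418]
orientation: [0.707, 0.707, -0.0, -0.0]
wrist_force: [0.5, 0.5, 0.9]
finger_gap: 1.003
grasp_force: 0.0
```

View pics/b.png

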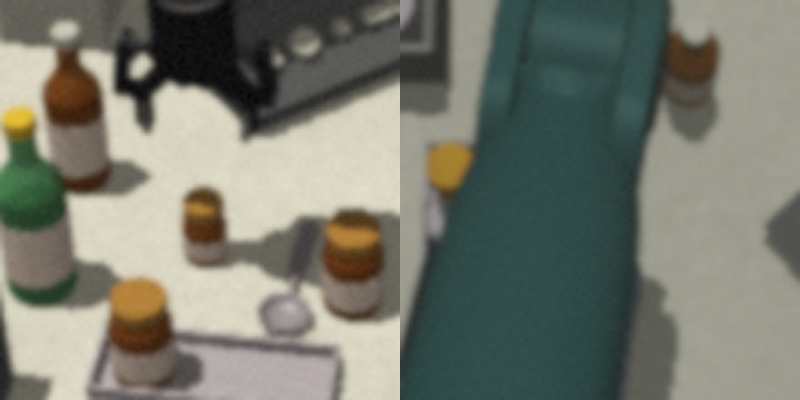

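The side view shows the open fingers straddling the small jar (crop columns 148 and 250, jar at 204). I descend and grip.

```bash
python3 -m handwheel '[[[0,0,0,0,0,4,100],[0,0,0,0,0,4,100],[0,0,0,0,0,3,100],[0,0,0,0,0,1.1,100],[0,0,0,0,0,0,100]]]'
python3 -m handwheel '[[[0,0,0,0,0,0,30],[0,0,0,0,0,0,30],[0,0,0,0,0,0,30],[0,0,0,0,0,0,30],[0,0,0,0,0,0,30]]]' 40
```

```text
clock: 3.4
eef_pos: [0.6163, -0.0104, 0.0205]
orientation: [0.707, 0.707, -0.0, -0.0]
wrist_force: [-0.8, -0.8, 0.1]
finger_gap: 1.002
grasp_force: 0.0
clock: 3.9
eef_pos: [0.617, -0.0107, 0.0219]
orientation: [0.707, 0.707, 0.001, 0.001]
wrist_force: [-2.9, 0.3, 11.2]
finger_gap: 0.496
grasp_force: 39.2
```

```bash
python3 -m handwheel '[[[0,0,0,0,0,-2,30],[0,0,0,0,0,-4,30],[0,0,0,0,0,-4,30],[0,0,0,0,0,-4,30]]]'
python3 -m handwheel '[[[0,0,0,4.5,-1.45,0,30],[0,0,0,4.5,-1.45,0,30],[0,0,0,4.5,-1.45,0,30],[0,0,0,4.5,-1.45,0,30],[0,0,0,4.5,-1.45,0,30]]]'
python3 -m handwheel '[[[0,0,0,4.5,-1.45,0,30],[0,0,0,3,-1,0,30],[0,0,0,1.7,-0.4,0,30],[0,0,0,0,0,2,30],[0,0,0,0,0,0,30]]]'
python3 - <<'E'
from h import *
grab("c"); s=np.load("pics/c_side.npz")["im"]; t=np.load("pics/c_top.npz")["im"]
f=lambda c:cv2.resize(c,(400,400),interpolation=2)
cv2.imwrite("pics/c.png",np.hstack([f(s[210:320,170:280]),f(t[130:240,130:240])]))
E
```

```text
clock: 4.3
eef_pos: [0.616, -0.0105, 0.1625]
orientation: [0.707, 0.707, 0.0, 0.0]
wrist_force: [0.2, 0.5, -1.3]
finger_gap: 0.496
grasp_force: 41.4
clock: 4.8
eef_pos: [0.5429, 0.216, 0.161]
orientation: [0.707, 0.707, 0.0, 0.0]
wrist_force: [1.9, 0.8, -0.5]
finger_gap: 0.499
grasp_force: 41.4
clock: 5.3
eef_pos: [0.5143, 0.3061, 0.1388]
orientation: [0.707, 0.707, -0.001, -0.0]
wrist_force: [-0.0, -0.3, -1.8]
finger_gap: 0.497
grasp_force: 41.4
```

View pics/c.png

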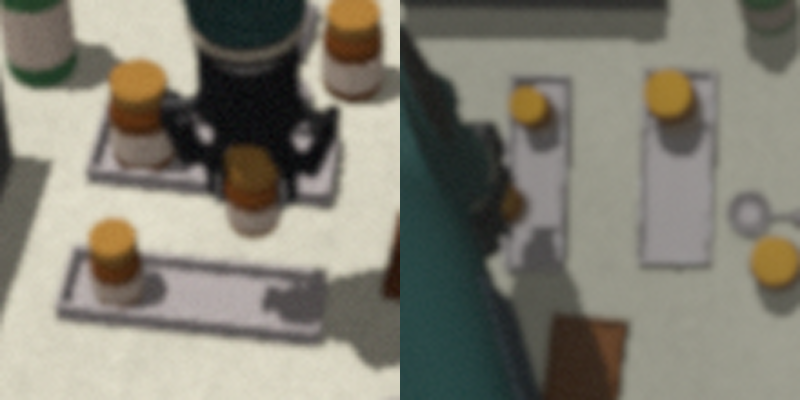

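The jar hangs upright over the near half of the narrow trough. I check its lateral position against the trough using the side depth.

```bash
python3 - <<'E'
from h import *
z=np.load("pics/c_side.npz"); P=cloud("side",z["d"]); g=z["im"]
def fitc(m,r):
    q=P[m]; from scipy.optimize import least_squares
    s=least_squares(lambda c:np.hypot(q[:,0]-c[0],q[:,1]-c[1])-r,[q[:,0].mean(),q[:,1].mean()-.015],loss="soft_l1",f_scale=.001); return s.x.round(4),len(q)
B=lambda x0,x1,y0,y1,z0,z1:(P[...,0]>x0)&(P[...,0]<x1)&(P[...,1]>y0)&(P[...,1]<y1)&(P[...,2]>z0)&(P[...,2]<z1)
print("held",fitc(B(.48,.55,.27,.36,.122,.150),.022))
print("mate",fitc(B(.60,.67,.27,.36,.035,.062),.022))
print("lmate",fitc(B(.60,.69,.11,.22,.04,.085),.029))
print("large",fitc(B(.43,.50,-.02,.09,.03,.085),.029))
# narrow outer front face & rim profile along y for x in .54-.60
for nm,y0 in(("narrow",.306),("wide",.152)):
    for x in(.55,.575) if nm=="narrow" else(.60,.575):
        m=B(x-.01,x+.01,y0-.06,y0+.06,-.02,.04); q=P[m]; q=q[q[:,1].argsort()]
        print(nm,x,[(int(a*1000),int(b*1000)) for a,b in q[::3,1:]])
E
```

```text
held (array([0.5145, 0.306 ]), 101)
mate (array([0.6333, 0.3039]), 90)
lmate (array([0.642 , 0.1503]), 162)
large (array([0.4653, 0.0332]), 209)
narrow 0.55 [(246, 1), (248, -3), (249, 0), (250, -5), (252, -5), (255, 1), (274, 5), (275, 3), (277, 4), (277, 24), (277, 20), (278, 17), (278, 16), (278, 6), (279, 3), (280, 16), (280, 18), (281, 9), (283, 6), (284, 5), (286, 6), (287, 4), (290, 5), (291, 2), (292, 0), (295, -1), (297, 6), (299, 4), (300, 3), (301, 2), (305, 5), (305, 5), (307, 4), (308, 4), (309, 2), (311, 0), (312, 5), (316, 6), (318, 5), (320, 7), (321, 6), (322, 5), (334, 20), (335, -1), (336, 2), (337, 10), (337, 12), (337, 19), (337, 8), (338, 24), (338, 0), (338, 16), (339, 23), (339, 8), (340, 8), (341, -1), (343, 3), (344, 0), (345, 1), (347, 0), (350, 1), (351, 1), (353, 0), (354, 0), (356, 0), (358, 0), (359, 1), (361, 1), (362, 4), (364, 1), (365, 3)]
narrow 0.575 [(246, 2), (249, 0), (250, 0), (252, 2), (254, 0), (255, 2), (258, 0), (274, 0), (275, 16), (276, 5), (277, 24), (278, 5), (278, 17), (279, 18), (279, 4), (280, 3), (281, 0), (281, 11), (282, 3), (285
[... 328 characters left out ...]
 0), (339, 26), (341, 0), (344, 0), (345, 0), (347, 0), (349, 0), (351, 3), (352, 0), (353, 0), (355, 0), (357, 1), (358, 0), (360, -2), (361, 2), (362, -1), (364, -2), (365, 2)]
wide 0.6 [(109, 7), (111, 0), (115, 5), (116, 10), (119, 5), (125, 6), (156, 4), (163, 3), (164, 8), (166, 10), (167, 6), (168, 3), (171, 5), (188, 11), (188, 17), (189, 23), (190, 0), (191, 25), (191, 5), (191, 17), (192, 20), (192, -2), (193, 2), (193, 11), (195, -1), (197, 1), (198, 4), (199, 0), (200, 5), (204, -2), (206, 1), (207, 0), (210, 2), (211, 0)]
wide 0.575 [(130, 1), (188, 13), (190, 22), (191, 14), (193, 15), (193, 21), (196, -5), (198, 1), (200, 1), (202, 2), (203, -1), (206, -1), (208, 0), (211, 0)]
```

Held jar y=.306, trough centre about .305, so it fits. I lower it gently.

```bash
python3 -m handwheel '[[[0,0,0,-0.1,0,4,30],[0,0,0,0,0,4,30],[0,0,0,0,0,2,30],[0,0,0,0,0,0.7,30],[0,0,0,0,0,0,30]]]'
python3 -m handwheel '[[[0,0,0,0,0,0.3,30],[0,0,0,0,0,0,30]]]'
```

```text
clock: 5.9
eef_pos: [0.5155, 0.3049, 0.0336]
orientation: [0.707, 0.707, -0.0, -0.0]
wrist_force: [0.3, 0.6, 0.3]
finger_gap: 0.497
grasp_force: 41.4
clock: 6.1
eef_pos: [0.5158, 0.3055, 0.0314]
orientation: [0.707, 0.707, 0.001, 0.0]
wrist_force: [-0.7, 0.0, -1.4]
finger_gap: 0.498
grasp_force: 41.4
```

```bash
python3 -m handwheel '[[[0,0,0,0,0,0.3,30],[0,0,0,0,0,0,30]]]'
python3 -m handwheel '[[[0,0,0,0,0,0.1,30],[0,0,0,0,0,0,30]]]'
python3 -m handwheel '[[[0,0,0,0,0,0.1,30],[0,0,0,0,0,0,30]]]'
```

```text
clock: 6.3
eef_pos: [0.5151, 0.3054, 0.0275]
orientation: [0.707, 0.707, 0.0, 0.0]
wrist_force: [-0.1, 0.5, -0.4]
finger_gap: 0.495
grasp_force: 41.4
clock: 6.5
eef_pos: [0.5152, 0.3055, 0.027]
orientation: [0.707, 0.707, 0.0, 0.0]
wrist_force: [-2.8, -0.9, 8.2]
finger_gap: 0.498
grasp_force: 42.1
clock: 6.7
eef_pos: [0.5153, 0.3055, 0.0269]
orientation: [0.707, 0.707, 0.001, 0.0]
wrist_force: [-6.9, -2.3, 21.2]
finger_gap: 0.501
grasp_force: 43.4
```

```bash
python3 -m handwheel '[[[0,0,0,0,0,-0.1,30],[0,0,0,0,0,0,70],[0,0,0,0,0,0,100],[0,0,0,0,0,0,100],[0,0,0,0,0,0,100]]]'
python3 -m handwheel '[[[0,0,0,0,0,-3,100],[0,0,0,0,0,-4,100],[0,0,0,0,0,-4,100],[0,0,0,0,0,-4,100],[0,0,0,-4.5,-0.8,0,100]]]'
python3 -m handwheel '[[[0,0,0,-4.5,-0.8,0,100],[0,0,0,-4.5,-0.8,0,100],[0,0,0,-4.5,-0.8,0,100],[0,0,0,-4.5,-0.8,0,100],[0,0,0,-4.6,-0.9,0,100]]]'
python3 -m handwheel '[[[0,0,0,0,0,0,100],[0,0,0,0,0,0,100]]]'
```

```text
clock: 7.2
eef_pos: [0.5151, 0.3053, 0.0261]
orientation: [0.707, 0.707, -0.0, -0.0]
wrist_force: [-0.5, -0.5, -0.6]
finger_gap: 0.998
grasp_force: 0.0
clock: 7.7
eef_pos: [0.5106, 0.2637, 0.1814]
orientation: [0.706, 0.709, 0.005, 0.002]
wrist_force: [1.7, -1.6, 0.2]
finger_gap: 0.997
grasp_force: 0.0
clock: 8.2
eef_pos: [0.4657, 0.0328, 0.1763]
orientation: [0.707, 0.707, 0.0, 0.0]
wrist_force: [-0.3, 0.4, 0.0]
finger_gap: 0.999
grasp_force: 0.0
clock: 8.4
eef_pos: [0.4662, 0.0336, 0.1764]
orientation: [0.708, 0.706, 0.0, 0.0]
wrist_force: [-0.6, 0.4, -0.1]
finger_gap: 0.998
grasp_force: 0.0
```

```bash
python3 -m handwheel '[[[0,0,0,0,0,4,100],[0,0,0,0,0,4,100],[0,0,0,0,0,4,100],[0,0,0,0,0,2,100],[0,0,0,0,0,0,100]]]'
python3 -m handwheel '[[[0,0,0,0,0,0,45],[0,0,0,0,0,0,45],[0,0,0,0,0,0,45],[0,0,0,0,0,0,45],[0,0,0,0,0,0,45]]]' 50
```

```text
clock: 8.9
eef_pos: [0.4647, 0.0357, 0.0341]
orientation: [0.706, 0.708, -0.001, -0.002]
wrist_force: [0.1, 0.4, 0.8]
finger_gap: 1.0
grasp_force: 0.0
clock: 9.4
eef_pos: [0.4671, 0.0347, 0.0379]
orientation: [0.707, 0.707, 0.001, 0.001]
wrist_force: [-3.3, 3.1, 9.7]
finger_gap: 0.659
grasp_force: 51.3
```

```bash
python3 - <<'E'
from h import *
print(arm.get_state()["eef_pos"])
o=grab("d"); P=cloud("side",o["side"][1])
from scipy.optimize import least_squares
def f(x0,x1,y0,y1,z0,z1,r):
    m=(P[...,0]>x0)&(P[...,0]<x1)&(P[...,1]>y0)&(P[...,1]<y1)&(P[...,2]>z0)&(P[...,2]<z1); q=P[m]
    print(len(q),least_squares(lambda c:np.hypot(q[:,0]-c[0],q[:,1]-c[1])-r,[q[:,0].mean(),q[:,1].mean()-.015],loss="soft_l1",f_scale=.001).x.round(4), q[:,2].max().round(3))
f(.48,.55,.27,.36,.030,.055,.022)
f(.43,.50,-.02,.09,.01,.05,.029)
m=(abs(P[...,0]-.515)<.025)&(abs(P[...,1]-.305)<.025)&(P[...,2]>.06); print("lid",P[m].mean(0).round(4),P[m][:,2].max())
s=o["side"][0]; t=o["top"][0]
g=lambda c:cv2.resize(c,(400,400),interpolation=2)
cv2.imwrite("pics/d.png",np.hstack([g(s[190:310,180:300]),g(t[130:250,130:250])]))
E
```

```text
[0.46713913 0.03467164 0.03792157]
105 [0.5148 0.3047] 0.055
145 [0.4666 0.0342] 0.05
lid [0.5136 0.3099 0.0747] 0.08377907052338507
```

View pics/d.png

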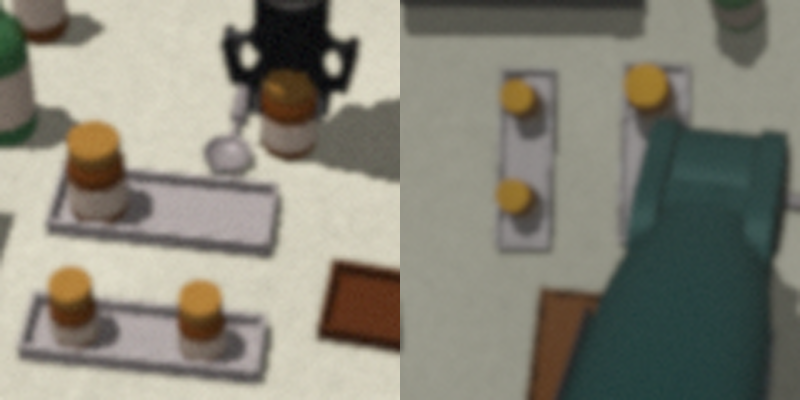

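The small jar stands upright in the narrow row and the large jar is gripped. I lift it, carry it over and lower it.

```bash
python3 -m handwheel '[[[0,0,0,0,0,-1.5,45],[0,0,0,0,0,-3.5,45],[0,0,0,0,0,-4,45],[0,0,0,4,1.8,0,45],[0,0,0,4,1.8,0,45]]]'
python3 -m handwheel '[[[0,0,0,3.7,1.7,0,45],[0,0,0,0,0,2,45],[0,0,0,0,0,3.5,45],[0,0,0,0,0,2,45],[0,0,0,0,0,0,45]]]'
python3 -m handwheel '[[[0,0,0,0,0,0,45]]]'
```

```text
clock: 10.0
eef_pos: [0.5038, 0.1151, 0.1291]
orientation: [0.708, 0.706, 0.002, 0.002]
wrist_force: [0.3, -0.4, -2.3]
finger_gap: 0.66
grasp_force: 54.3
clock: 10.5
eef_pos: [0.518, 0.1515, 0.0501]
orientation: [0.707, 0.707, -0.001, -0.001]
wrist_force: [-0.2, -0.5, -0.2]
finger_gap: 0.66
grasp_force: 54.2
clock: 10.6
eef_pos: [0.5196, 0.1515, 0.0525]
orientation: [0.707, 0.707, 0.0, 0.0]
wrist_force: [0.6, -0.1, -1.5]
finger_gap: 0.655
grasp_force: 54.3
```

```bash
python3 -m handwheel '[[[0,0,0,0,0,0.7,45],[0,0,0,0,0,0,45],[0,0,0,0,0,0.2,45],[0,0,0,0,0,0,45]]]'
python3 -m handwheel '[[[0,0,0,0,0,0.1,45],[0,0,0,0,0,0,45]]]'
```

```text
clock: 11.0
eef_pos: [0.5196, 0.1514, 0.043]
orientation: [0.707, 0.707, 0.0, 0.0]
wrist_force: [-0.9, 0.1, 4.6]
finger_gap: 0.657
grasp_force: 54.9
clock: 11.2
eef_pos: [0.5196, 0.1514, 0.0429]
orientation: [0.707, 0.707, 0.001, 0.001]
wrist_force: [-7.9, -1.4, 21.7]
finger_gap: 0.661
grasp_force: 56.6
```

```bash
python3 -m handwheel '[[[0,0,0,0,0,-0.1,45],[0,0,0,0,0,0,80],[0,0,0,0,0,0,100],[0,0,0,0,0,0,100],[0,0,0,0,0,0,100]]]'
python3 -m handwheel '[[[0,0,0,0,0,-3.5,100],[0,0,0,0,0,-4,100],[0,0,0,0,0,-4,100],[0,0,0,0,0,-4,100],[0,0,0,-2,0,0,0]]]'
python3 -m handwheel '[[[0,0,0,-4.3,0.3,0.4,0],[0,0,0,-4.3,0.3,0.4,0],[0,0,0,-4.3,0.3,0.4,0],[0,0,0,-4.3,0.3,0.4,0],[0,0,0,-4.3,0.3,0.4,0]]]'
python3 -m handwheel '[[[0,0,0,-4.3,0.3,0.4,0],[0,0,0,-4.3,0.3,0.4,0],[0,0,0,-2.2,0.3,0.2,0]]]'
python3 -m handwheel '[[[0,0,-8.3,0,0,0,0],[0,0,-8.3,0,0,0,0],[0,0,-8.3,0,0,0,0],[0,0,-8.3,0,0,0,0],[0,0,-8.3,0,0,0,0]]]'
python3 -m handwheel '[[[0,-7,0,0,0,0,0],[0,-7,0,0,0,0,0],[0,-7,0,0,0,0,0],[0,-7,0,0,0,0,0],[0,-7,0,0,0,0,0]]]'
python3 -m handwheel '[[[0,0,0,0,0,0,0],[0,0,0,0,0,0,0]]]'
cat > to.py <<'E'
# offset in tool axes (cm) from the TCP to each key top, and attitude error
from h import *
from scipy.spatial.transform import Rotation as Ro
s=arm.get_state(); R=Ro.from_quat(s["orientation"]).as_matrix()
mid=np.array([.5311,-.2949,.0702]); yd=np.array([.749,.663,0]); n=np.array([-.380,.430,.819])
print("z.n",(-R[:,2]@n).round(4),"y.row",(R[:,1]@yd).round(4),"q",s["q"].round(2),"gap",round(s["finger_gap"],3))
for k,o in(("sq",.078),("sr",-.018),("bar",-.074)): print(k,(100*R.T@(mid+o*yd-s["eef_pos"])).round(2))
E
python3 to.py
```

```text
clock: 11.7
eef_pos: [0.5192, 0.1513, 0.0422]
orientation: [0.707, 0.707, -0.0, -0.0]
wrist_force: [-0.3, 0.5, 0.1]
finger_gap: 1.003
grasp_force: 0.0
clock: 12.2
eef_pos: [0.5211, 0.1326, 0.202]
orientation: [0.706, 0.708, 0.003, 0.002]
wrist_force: [0.7, -0.7, 0.4]
finger_gap: 0.855
grasp_force: 0.0
clock: 12.7
eef_pos: [0.5341, -0.0854, 0.1771]
orientation: [0.707, 0.707, 0.0, 0.0]
wrist_force: [0.1, 0.2, -0.2]
finger_gap: 0.001
grasp_force: 0.0
clock: 13.0
eef_pos: [0.5431, -0.1947, 0.1667]
orientation: [0.708, 0.707, -0.0, -0.0]
wrist_force: [-0.0, 0.4, 0.1]
finger_gap: -0.002
grasp_force: 0.0
clock: 13.5
eef_pos: [0.5433, -0.1916, 0.1671]
orientation: [0.408, 0.913, 0.0, -0.0]
wrist_force: [-0.3, -0.3, -0.1]
finger_gap: 0.002
grasp_force: 0.0
clock: 14.0
eef_pos: [0.5431, -0.1915, 0.1682]
orientation: [0.391, 0.869, -0.124, 0.277]
wrist_force: [2.5, -0.9, 0.1]
finger_gap: 0.001
grasp_force: 0.0
clock: 14.2
eef_pos: [0.5433, -0.1912, 0.1673]
orientation: [0.391, 0.87, -0.123, 0.273]
wrist_force: [0.3, 0.0, -0.2]
finger_gap: -0.003
grasp_force: 0.0
z.n 1.0 y.row 1.0003 q [-0.34  0.1  -0.66  0.27 -0.28  0.42] gap -0.003
sq [-1.800e-01  1.000e-02  1.195e+01]
sr [-0.17 -9.59 11.94]
bar [ -0.16 -15.19  11.94]
```

```bash
python3 -m handwheel '[[[0,0,0,-0.2,0,4,0],[0,0,0,0,0,4,0],[0,0,0,0,0,1.9,0],[0,0,0,0,0,0,0],[0,0,0,0,0,0,0]]]'; python3 to.py
python3 - <<'E'
from h import *
o=grab("e"); s=o["side"][0]; t=o["top"][0]
g=lambda c:cv2.resize(c,(400,400),interpolation=2)
cv2.imwrite("pics/e.png",np.hstack([g(s[110:190,220:300]),g(t[130:250,260:380])]))
E
```

```text
clock: 14.7
eef_pos: [0.583, -0.2361, 0.0878]
orientation: [0.392, 0.87, -0.123, 0.273]
wrist_force: [0.5, 0.6, -0.1]
finger_gap: 0.002
grasp_force: 0.0
z.n 1.0 y.row 1.0003 q [-0.4   0.28 -0.7   0.03 -0.25  0.37] gap 0.002
sq [0.22 0.02 1.99]
sr [ 0.21 -9.58  2.  ]
bar [  0.21 -15.18   2.  ]
```

View pics/e.png

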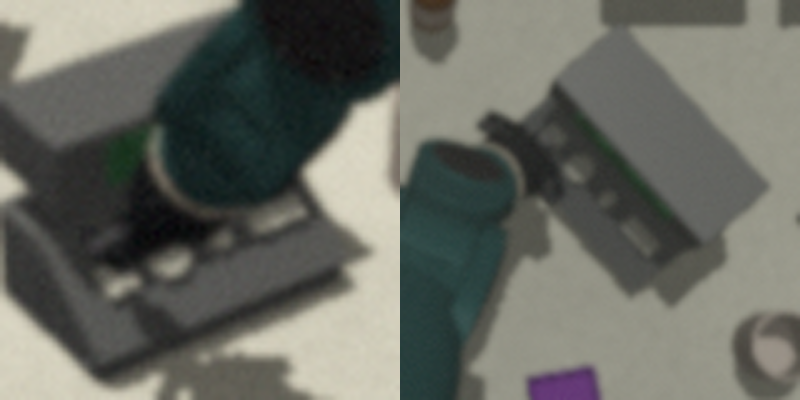

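Side crop: the shut fingertips hang just above the square key (118,285), clear of the display. I correct x and press.

```bash
python3 -m handwheel '[[[0,0,0,0.2,0,1,0],[0,0,0,0,0,0.6,0],[0,0,0,0,0,0,0],[0,0,0,0,0,0,0]]]'; python3 to.py
python3 -m handwheel '[[[0,0,0,0,0,0.4,0],[0,0,0,0,0,0,0],[0,0,0,0,0,0,0]]]'
python3 -m handwheel '[[[0,0,0,0,0,0.3,0],[0,0,0,0,0,0,0],[0,0,0,0,0,0,0]]]'; python3 to.py
```

```text
clock: 15.2
eef_pos: [0.587, -0.2409, 0.0729]
orientation: [0.391, 0.87, -0.123, 0.274]
wrist_force: [0.2, -0.4, 0.2]
finger_gap: 0.001
grasp_force: 0.0
z.n 1.0 y.row 1.0003 q [-0.41  0.31 -0.72 -0.02 -0.25  0.37] gap 0.001
sq [-0.13  0.04  0.42]
sr [-0.12 -9.56  0.41]
bar [ -0.12 -15.17   0.41]
clock: 15.5
eef_pos: [0.5886, -0.2427, 0.0697]
orientation: [0.392, 0.87, -0.123, 0.274]
wrist_force: [-0.2, -0.8, -0.1]
finger_gap: 0.0
grasp_force: 0.0
clock: 15.8
eef_pos: [0.5898, -0.244, 0.0673]
orientation: [0.391, 0.87, -0.123, 0.274]
wrist_force: [-1.8, 1.7, 2.7]
finger_gap: -0.001
grasp_force: 1.4
z.n 1.0 y.row 1.0003 q [-0.41  0.32 -0.72 -0.03 -0.24  0.36] gap -0.001
sq [-0.1   0.03 -0.28]
sr [-0.1  -9.57 -0.28]
bar [ -0.1  -15.17  -0.28]
```

```bash
python3 -m handwheel '[[[0,0,0,0,0,0.3,0],[0,0,0,0,0,0,0],[0,0,0,0,0,0,0]]]'
python3 -m handwheel '[[[0,0,0,0,0,0.15,0],[0,0,0,0,0,0,0],[0,0,0,0,0,0,0]]]'; python3 to.py
```

```text
clock: 16.1
eef_pos: [0.5909, -0.2453, 0.0648]
orientation: [0.391, 0.87, -0.123, 0.274]
wrist_force: [-1.0, 2.5, 3.9]
finger_gap: -0.001
grasp_force: 2.3
clock: 16.4
eef_pos: [0.5912, -0.2455, 0.0643]
orientation: [0.391, 0.87, -0.123, 0.274]
wrist_force: [-13.7, 12.8, 22.1]
finger_gap: -0.0
grasp_force: 14.3
z.n 1.0 y.row 1.0003 q [-0.41  0.33 -0.72 -0.04 -0.24  0.36] gap -0.0
sq [-0.1   0.03 -0.64]
sr [-0.1  -9.57 -0.65]
bar [ -0.09 -15.18  -0.65]
```

The square key hit its stop at 6.4 mm with about 29 N. I release it and move to the small round key.

```bash
python3 -m handwheel '[[[0,0,0,0,0,-1,0],[0,0,0,0,0,-2,0],[0,0,0,0,-3.2,0,0],[0,0,0,0,-3.2,0,0],[0,0,0,-0.1,-3.2,0,0]]]'
python3 -m handwheel '[[[0,0,0,0,0,0,0],[0,0,0,0,0,0,0]]]'; python3 to.py
```

```text
clock: 16.9
eef_pos: [0.5079, -0.2975, 0.0888]
orientation: [0.391, 0.87, -0.123, 0.274]
wrist_force: [0.6, 0.7, 0.8]
finger_gap: -0.001
grasp_force: 0.0
clock: 17.1
eef_pos: [0.5084, -0.2978, 0.0888]
orientation: [0.392, 0.869, -0.123, 0.274]
wrist_force: [-0.1, 1.6, -0.1]
finger_gap: -0.002
grasp_force: 0.0
z.n 1.0 y.row 1.0003 q [-0.6   0.2  -0.83 -0.06 -0.14  0.2 ] gap -0.002
sq [0.02 9.7  2.26]
sr [0.01 0.1  2.26]
bar [ 0.01 -5.51  2.27]
```

```bash
python3 -m handwheel '[[[0,0,0,0,0.1,1.2,0],[0,0,0,0,0,0.8,0],[0,0,0,0,0,0.5,0],[0,0,0,0,0,0,0],[0,0,0,0,0,0,0]]]'; python3 to.py
python3 -m handwheel '[[[0,0,0,0,0,0.25,0],[0,0,0,0,0,0,0],[0,0,0,0,0,0,0]]]'
python3 -m handwheel '[[[0,0,0,0,0,0.15,0],[0,0,0,0,0,0,0],[0,0,0,0,0,0,0]]]';python3 to.py
```

```text
clock: 17.6
eef_pos: [0.5192, -0.3069, 0.0679]
orientation: [0.391, 0.87, -0.123, 0.274]
wrist_force: [-0.5, 1.9, 1.3]
finger_gap: -0.002
grasp_force: 1.3
z.n 1.0 y.row 1.0003 q [-0.6   0.26 -0.83 -0.12 -0.14  0.2 ] gap -0.002
sq [-0.04  9.49 -0.24]
sr [-0.04 -0.11 -0.25]
bar [-0.03 -5.71 -0.25]
clock: 17.9
eef_pos: [0.5199, -0.3082, 0.0662]
orientation: [0.391, 0.87, -0.123, 0.274]
wrist_force: [0.1, 3.7, 3.5]
finger_gap: -0.0
grasp_force: 2.0
clock: 18.2
eef_pos: [0.5204, -0.3088, 0.0651]
orientation: [0.391, 0.87, -0.123, 0.274]
wrist_force: [-3.5, 8.4, 8.0]
finger_gap: -0.001
grasp_force: 5.6
z.n 1.0 y.row 1.0003 q [-0.61  0.27 -0.83 -0.12 -0.14  0.2 ] gap -0.001
sq [-0.02  9.53 -0.6 ]
sr [-0.02 -0.08 -0.61]
bar [-0.02 -5.68 -0.61]
```

```bash
python3 -m handwheel '[[[0,0,0,0,0,0.1,0],[0,0,0,0,0,0,0],[0,0,0,0,0,0,0]]]';python3 to.py
```

```text
clock: 18.5
eef_pos: [0.5206, -0.309, 0.0648]
orientation: [0.391, 0.87, -0.123, 0.274]
wrist_force: [-12.4, 16.2, 23.7]
finger_gap: -0.0
grasp_force: 15.1
z.n 1.0 y.row 1.0003 q [-0.61  0.27 -0.83 -0.13 -0.14  0.2 ] gap -0.0
sq [-0.02  9.53 -0.64]
sr [-0.02 -0.08 -0.64]
bar [-0.01 -5.68 -0.65]
```

The small round key is at its stop (6.4 mm, about 31 N). I release it and press the bar.

```bash
python3 -m handwheel '[[[0,0,0,0,0,-1,0],[0,0,0,0,0,-2,0],[0,0,0,0,-2.8,0,0],[0,0,0,0,-2.9,0,0],[0,0,0,0,0,0,0]]]'
python3 -m handwheel '[[[0,0,0,0,0,1.2,0],[0,0,0,0,0,0.6,0],[0,0,0,0,0,0,0],[0,0,0,0,0,0,0]]]'; python3 to.py
```

```text
clock: 19.0
eef_pos: [0.4648, -0.3361, 0.089]
orientation: [0.393, 0.869, -0.124, 0.274]
wrist_force: [0.4, -0.2, 0.3]
finger_gap: -0.004
grasp_force: 0.0
clock: 19.4
eef_pos: [0.4737, -0.3418, 0.0739]
orientation: [0.391, 0.87, -0.123, 0.274]
wrist_force: [-0.7, 0.4, -0.7]
finger_gap: -0.004
grasp_force: 0.0
z.n 1.0 y.row 1.0003 q [-0.73  0.22 -0.88 -0.13 -0.06  0.09] gap -0.004
sq [-0.04 15.21  0.47]
sr [-0.03  5.61  0.47]
bar [-0.03  0.01  0.47]
```

```bash
python3 -m handwheel '[[[0,0,0,0,0,0.4,0],[0,0,0,0,0,0.4,0],[0,0,0,0,0,0.2,0],[0,0,0,0,0,0,0],[0,0,0,0,0,0,0]]]'
python3 -m handwheel '[[[0,0,0,0,0,0.15,0],[0,0,0,0,0,0,0],[0,0,0,0,0,0,0]]]';python3 to.py
```

```text
clock: 19.9
eef_pos: [0.4777, -0.3464, 0.066]
orientation: [0.391, 0.87, -0.123, 0.274]
wrist_force: [1.7, 2.9, 4.1]
finger_gap: 0.001
grasp_force: 2.1
clock: 20.2
eef_pos: [0.4781, -0.3469, 0.0653]
orientation: [0.391, 0.87, -0.123, 0.274]
wrist_force: [-7.0, 10.3, 17.7]
finger_gap: -0.002
grasp_force: 10.6
z.n 1.0 y.row 1.0003 q [-0.73  0.24 -0.88 -0.16 -0.06  0.09] gap -0.002
sq [ 0.02 15.21 -0.61]
sr [ 0.02  5.61 -0.62]
bar [ 0.03  0.01 -0.62]
```

```bash
python3 -m handwheel '[[[0,0,0,0,0,0.06,0],[0,0,0,0,0,0,0],[0,0,0,0,0,0,0]]]'
python3 -m handwheel '[[[0,0,0,0,0,-1,0],[0,0,0,0,0,-3,0],[0,0,0,0,0,-4,0],[0,0,0,0,0,-4,0],[0,0,0,0,0,-3,0]]]'
python3 -m handwheel '[[[0,0,0,0,0,0,0],[0,0,0,0,0,0,0],[0,0,0,0,0,0,0]]]'
python3 - <<'E'
from h import *
o=grab("f"); s=o["side"][0]; t=o["top"][0]
g=lambda c:cv2.resize(c,(400,400),interpolation=2)
cv2.imwrite("pics/f.png",np.hstack([g(s[130:310,160:340]),g(t[110:290,140:320])]))
P=cloud("top",o["top"][1])
for n,x,y,h in(("small",.515,.305,.077),("large",.5196,.151,.101),("smate",.633,.308,.077),("lmate",.642,.152,.101)):
    m=(np.hypot(P[...,0]-x,P[...,1]-y)<.04)&(abs(P[...,2]-h)<.012); q=P[m]; print(n,q.mean(0).round(4),len(q))
E
```

```text
clock: 20.5
eef_pos: [0.4782, -0.3469, 0.065]
orientation: [0.391, 0.87, -0.123, 0.275]
wrist_force: [-11.1, 15.7, 26.1]
finger_gap: -0.004
grasp_force: 16.6
clock: 21.0
eef_pos: [0.4201, -0.2821, 0.1886]
orientation: [0.392, 0.87, -0.124, 0.274]
wrist_force: [0.9, 0.1, -0.7]
finger_gap: 0.003
grasp_force: 0.0
clock: 21.3
eef_pos: [0.421, -0.2831, 0.1859]
orientation: [0.392, 0.87, -0.123, 0.273]
wrist_force: [0.7, 0.2, 0.1]
finger_gap: 0.001
grasp_force: 0.0
small [0.5163 0.307  0.0768] 88
large [0.5206 0.1505 0.1012] 147
smate [0.6329 0.3072 0.0767] 88
lmate [0.6434 0.1503 0.1011] 144
```

View pics/f.png

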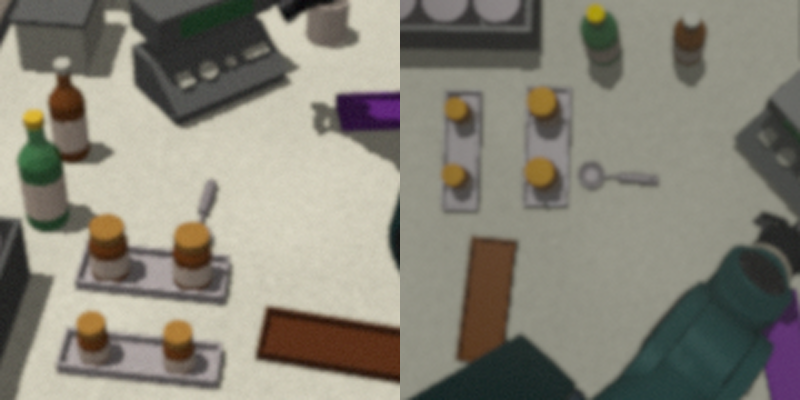

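Both jars stand upright in their rows, with lids at z = 77 and 101 mm. All keys are out, the bystanders are in place, and the arm is clear.

```bash
python3 -c "from workcell import arm; print(arm.sign_off())"
```

```text
the job is handed in; nothing more can be done
None
```

The small jar is upright in the narrow row and the large jar upright in the wide row; the square, small round and bar keys were each pressed fully in and released in that order, and the job was handed in at about 21 s.

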